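# Stow the oiler cup behind the push-to-release flap

## Task

Press the green flap of the iron parts slot inward at its brass push plate until its catch lets go and it swings open. Then stand the brass oiler cup (not the dark iron one of the same shape) upright on the floor of the slot, let go of it, and leave the flap open.

Things in the scene. Friction and masses are not known exactly. Their poses are not given: they have to be found in the camera images.
- flap (a joint): Spring-loaded green flap, 174 x 156 x 5 mm, the level top of a fixed iron box, hinged at its far edge. Rad: 0 shut and caught, negative pressed in, positive open. Pressing takes about 5 N; the catch lets go with the push plate 7 mm down (-0.045 rad), firm stop at 12 mm (-0.08). When the finger goes back up, the spring swings it in about 1 s to a stop at 1.9, its edge 290 mm above the table.
- push_plate (a point): Centre of the top face of the brass push plate (30 x 70 mm) at the near edge of the green flap, 131 mm above the table when shut, 155 mm from the hinge line. Axes turn with the flap; when shut, x points level from the plate to the hinge, y along the hinge, z up.
- slot_floor (a point): Floor centre of the slot under the flap, in the iron box (200 x 180 mm, 130 mm high); floor 75 mm above the table. x points level from push plate to hinge, y along the hinge, z up. Slot 114 mm along x, 160 mm along y; side walls rise 55 mm above its floor, 10 mm thick. On the push plate side a covered ledge, 33 mm above the slot floor and 62 mm deep, bounds it.
- oiler_center (a point): Centre, half-way up, of the loose brass oiler cup: round, 38 mm in diameter, 49 mm high with a small knob on top, about 0.16 kg, standing upright on the table; grip it across the straight wall 16 to 36 mm above its foot. z is its upright axis. A dark iron cup of the same shape also stands on the table and is not wanted.
There are look-alikes about, which are no part of the job. There is more than one size of the part that bears oiler_center; the job needs the largest.

How it is judged:
By the outcome, as a careful person would: the job done as asked, in the order asked, and still so for the second after the job is handed in, with the robot touching nothing.
It also fails if it takes over 51 s, if anything falls off the work surface, if the arm or the gripper's body presses on something with over 40 N, if the wrist force passes 120 N, or if a joint passes its speed limit or range.

## Robot

A 6-joint arm with a two-finger parallel gripper is mounted at the origin on the work surface. World frame = base frame: x ahead of the robot, y to its left, z up, the work surface at z = 0. Lengths are in m, angles in degrees, forces in N, time in s.
With the tool pointing down it reaches from about 0.325 to 0.9 m from the base axis. Payload 6.1 kg.
Tool frame: the origin (TCP) lies at the very end of the fingers, on their centre line; the grasp point (between the pads) lies 19 mm behind it; z points along the fingers, y is the line along which they close (so a half turn about z gives the same grasp; the last joint's range is limited). The gripper opens to 87 mm and grips with 3 to 60 N. Pads are 19 mm wide; open, the fingers measure 117 mm over their backs; the gripper's body (75 mm by 190 mm) begins 51 mm behind the grasp point.
Start: joints at [69.895, 12.628, 87.462, -0, 79.91, -7.225], TCP at [0.139, 0.609, 0.223] pointing down, gripper open.
Joint ranges: [-170.65, 170.65], [-52.31, 119.04], [5.05, 147.46], [-71.25, 251.25], [11.57, 151.72], [-153.62, 153.62]. Speed limits (degrees/s): [147.25, 147.25, 172.46, 180, 180, 180].

## Interface

Orientations are given as a 3x3 rotation matrix whose columns are the frame's x, y, z axes.
In Python, from bench import bot, read_camera gives the robot as it stands. The module is installed in compiled form; this text tells all that it offers.
- The arm moves only by the tool play_rows, never from a script. Its arguments are lists of equal length, an entry for each row: "linear": the shift along the tool's x, y, z in cm, a list of three; "dr": the turn, a rotation vector about the tool's x, y, z in rad, a list of three; "gripper": the opening, from -1 (shut) to 1 (fully open), so that 0 is half open. In form: {"linear": [[x, y, z], ...], "dr": [[ax, ay, az], ...], "gripper": [gripper, ...]}. A call has 1 to 20 rows; each row shifts and turns the commanded pose from where the row before left it, along the tool's axes as they then stand; what a row does not reach is not made up. A row lasts 1/8 s, in which the tool goes at most 62.5 mm and 10.7 degrees, less where a joint would pass 70% of its speed; a pose out of reach is approached as far as the arm can. A call with a gripper value outside its range is refused whole. The fingers move at their own pace and stop on an object; "grip_force" is the grip in N (left out, the last holds). Time passes only in rows, so rows that do not move let the fingers close. It gives the time, the measured TCP pose, the force, the opening and the grip force at its end, in the units of the state.
- bot.get_state(): the state, without advancing time (a new reading comes with each control period).
- read_camera(name): name is "side" or "top" or "wrist"; returns a dict with "img" (420x560x3 uint8, red, green, blue), "range_z" (420x560 float32, m along the optical axis (not along the pixel's ray), 0 where there is no reading), "mtx" (3x3 intrinsics, pixels), "D" ([k1, k2, p1, p2, k3] as OpenCV has them; the pictures are not rectified), "R" (3x3) and "t" (3): a world point X has camera coordinates R X + t; the wrist camera has in their place "hand_eye" (4x4, takes a point from camera to tool coordinates, whose origin is the TCP and whose axes are the flange's). Camera axes: x right, y down, z forward; pixel columns grow to the right and rows downward; lengths in m; the calibration is good to about 2 mm. A picture is of the moment at which its call begins: read the wrist's pose just before it.
- bot.sign_off(): hands the job in; it is judged then, once.
The state is a dict: "t": time; "joints": joint angles; "joint_vel": joint speeds; "effort": joint torques, N m; "tcp_pos": TCP position; "ee_rot": TCP orientation; "force": force on the tool from outside, world axes, zero at the start; "wrist_torque": the same for the moment, N m; "grip_width": finger opening in m; "gripper_force": force on a finger pad.
Only numpy, scipy, OpenCV 4.12 (cv2) and the standard library are available. Lean on these libraries where they do the work, as an engineer would, in place of code of your own. Each camera call takes 0.05 s, during which the arm holds its last target. There are 200 camera calls.

## Working session

There is one attempt and no reset: what is moved stays moved. The work goes in short steps, Python scripts to look and compute and a tool call to move; the robot and the scene stay as the last step left them, time stands still between calls to the robot, and variables do not carry over. Pictures are saved under pics/ and viewed, at most 10 in all, crops included, and the job is handed in when it is done.

Besides the shell and the picture viewer there is one more tool, called after "Request:" by a JSON object that holds its "op" and its "data". play_rows: Moves the arm, as the interface text tells. Its arguments: {"type":"object","properties":{"linear":{"type":"array"},"dr":{"type":"array"},"gripper":{"type":"array"},"grip_force":{"type":"number"}},"required":["linear","dr","gripper"]}

```bash
mkdir -p pics
cat > h.py <<'E'
import numpy as np, cv2
from bench import bot, read_camera
def cloud(c,st=None):
    h,w=c["range_z"].shape
    u,v=np.meshgrid(np.arange(w),np.arange(h))
    n=cv2.undistortPoints(np.stack([u,v],-1).reshape(-1,1,2).astype(np.float64),c["mtx"],c["D"]).reshape(h,w,2)
    z=c["range_z"]; P=np.dstack([n[...,0]*z,n[...,1]*z,z])
    if "R" in c: P=(P-np.array(c["t"]).ravel())@np.array(c["R"])
    else:
        H=np.array(c["hand_eye"]); P=(P@H[:3,:3].T+H[:3,3])@np.array(st["ee_rot"]).T+np.array(st["tcp_pos"])
    P[z==0]=np.nan
    return P
E
python3 - <<'E'
from h import *
s=bot.get_state(); print(s["t"],s["tcp_pos"],np.round(s["ee_rot"],3))
a=read_camera("side");b=read_camera("top")
np.savez("c0.npz",a=a["img"],b=b["img"],pa=cloud(a),pb=cloud(b))
for n,c in(("side",a),("top",b)): cv2.imwrite(f"pics/{n}.png",c["img"][...,::-1])
E
```

```text
0.0 [0.13911238 0.60869255 0.22145114] [[-0.975  0.223 -0.001]
 [ 0.223  0.975 -0.002]
 [ 0.    -0.002 -1.   ]]
```

View pics/side.png

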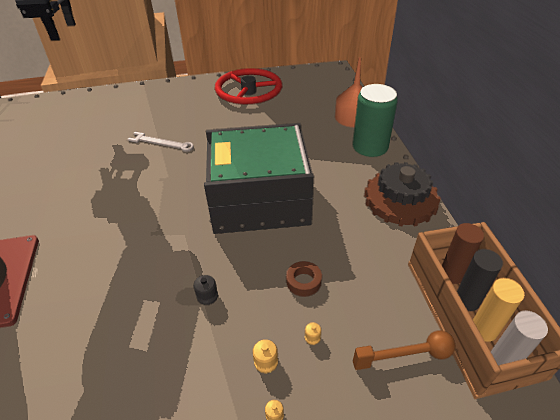

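View pics/top.png

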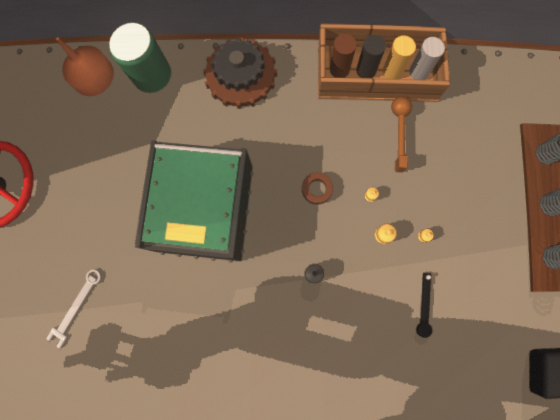

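The side view shows the brass plate at (223,153) and the largest brass cup at (265,356), with two smaller brass cups nearby and the iron cup at (205,290). In the top view the plate is at (186,233), the hinge at (200,150) and the big cup at (386,233).

```bash
cat > m.py <<'E'
from h import *
d=np.load("c0.npz")
for k,p in(("a","pa"),("b","pb")):
    hsv=cv2.cvtColor(d[k],cv2.COLOR_RGB2HSV); P=d[p]
    m=cv2.inRange(hsv,(18,120,120),(35,255,255))
    n,L,st,ce=cv2.connectedComponentsWithStats(m)
    for i in range(1,n):
        if st[i,4]>40:
            Q=P[L==i]; Q=Q[~np.isnan(Q[:,0])]; print(k,ce[i].round(),st[i,4],"med",np.nanmedian(Q,0).round(3),"min",np.percentile(Q,2,axis=0).round(3),"max",np.percentile(Q,98,axis=0).round(3))
            if st[i,4]>250 and abs(np.median(Q[:,2])-.131)<.012: r=cv2.minAreaRect(Q[:,:2].astype(np.float32)*1000); print("rect",r)
    g=cv2.inRange(hsv,(60,80,30),(90,255,255))>0
    Q=P[g&(P[...,2]>.11)&(P[...,2]<.145)]; Q=Q[~np.isnan(Q[:,0])]
    r=cv2.minAreaRect(Q[:,:2].astype(np.float32)*1000); print("flap",r,np.median(Q[:,2]),cv2.boxPoints(r).round())
E
python3 m.py
```

```text
a [222. 153.] 345 med [0.494 0.126 0.132] min [0.479 0.093 0.131] max [0.51  0.162 0.134]
rect ((494.9996032714844, 127.84689331054688), (72.37501525878906, 29.65374183654785), 85.68057250976562)
a [508. 290.] 548 med [ 0.869 -0.273  0.122] min [ 0.85  -0.291  0.12 ] max [ 0.888 -0.253  0.124]
rect ((890.2833862304688, -265.6288146972656), (86.36005401611328, 42.01530075073242), 16.684663772583008)
a [312. 328.] 110 med [ 0.591 -0.22   0.029] min [ 0.583 -0.23   0.   ] max [ 0.603 -0.195  0.035]
a [263. 349.] 281 med [ 0.51  -0.247  0.042] min [ 0.498 -0.262  0.039] max [ 0.527 -0.232  0.05 ]
a [272. 408.] 169 med [ 0.509 -0.329  0.029] min [ 0.501 -0.34   0.026] max [ 0.52  -0.321  0.035]
flap ((681.7206420898438, 147.54147338867188), (459.7251892089844, 195.79302978515625), 12.122102737426758) 0.13066643377778395 [[436. 195.]
 [478.   4.]
 [927. 100.]
 [886. 292.]]
b [404.  46.] 346 med [ 0.869 -0.272  0.121] min [ 0.851 -0.292  0.118] max [ 0.888 -0.252  0.124]
rect ((869.4744262695312, -272.1583251953125), (42.374576568603516, 41.582584381103516), 71.13863372802734)
b [370. 195.] 124 med [ 0.59  -0.217  0.027] min [ 0.581 -0.229  0.003] max [ 0.604 -0.208  0.034]
b [185. 233.] 670 med [0.495 0.127 0.131] min [0.48  0.094 0.129] max [0.511 0.162 0.134]
rect ((495.63116455078125, 128.39376831054688), (71.96165466308594, 30.313684463500977), 85.02952575683594)
b [385. 234.] 238 med [ 0.51  -0.242  0.041] min [ 0.497 -0.258  0.002] max [ 0.527 -0.229  0.05 ]
b [425. 236.] 126 med [ 0.509 -0.326  0.028] min [ 0.501 -0.339 -0.001] max [ 0.521 -0.318  0.034]
flap ((654.8048706054688, 145.905029296875), (405.02490234375, 197.82614135742188), 13.384620666503906) 0.12953122193396996 [[435. 195.]
 [481.   3.]
 [875.  97.]
 [829. 289.]]
```

```bash
cat > m2.py <<'E'
from h import *
d=np.load("c0.npz")
c=np.array([.4953,.1281])
for p in("pa","pb"):
    P=d[p].reshape(-1,3); P=P[~np.isnan(P[:,0])]
    Q=P[(np.abs(P[:,0]-.511)<.035)&(np.abs(P[:,1]+.245)<.035)]
    k=Q[Q[:,2]>.0455]; w=Q[(Q[:,2]>.036)]
    print(p,"knob",k.mean(0),len(k)," body top",(w.min(0)+w.max(0))/2,np.ptp(w,0),len(w))
    B=P[(P[:,2]>.122)&(P[:,2]<.142)&(np.hypot(P[:,0]-.57,P[:,1]-.12)<.16)]
    r=cv2.minAreaRect(B[:,:2].astype(np.float32)*1000); print("box top",r,cv2.boxPoints(r).round())
    print("hmm",[ (z,((B[:,2]>z)&(B[:,2]<z+.002)).sum()) for z in np.arange(.122,.142,.002).round(3)])
E
python3 m2.py
```

```text
pa knob [ 0.51312412 -0.24752252  0.04903505] 40  body top [ 0.51343628 -0.24783515  0.0435429 ] [0.03703251 0.03656386 0.01492546] 462
box top ((559.861572265625, 122.11463928222656), (184.79432678222656, 199.9521942138672), 85.36683654785156) [[453.  38.]
 [652.  22.]
 [667. 206.]
 [468. 222.]]
hmm [(np.float64(0.122), np.int64(131)), (np.float64(0.124), np.int64(90)), (np.float64(0.126), np.int64(145)), (np.float64(0.128), np.int64(1278)), (np.float64(0.13), np.int64(3399)), (np.float64(0.132), np.int64(569)), (np.float64(0.134), np.int64(19)), (np.float64(0.136), np.int64(1)), (np.float64(0.138), np.int64(0)), (np.float64(0.14), np.int64(0))]
pb knob [ 0.51366519 -0.24635975  0.04882133] 21  body top [ 0.51257558 -0.24583561  0.04431057] [0.03539531 0.03414484 0.01644084] 261
box top ((560.8402709960938, 122.99607849121094), (181.775634765625, 200.15724182128906), 85.68315124511719) [[454.  40.]
 [654.  25.]
 [667. 206.]
 [468. 221.]]
hmm [(np.float64(0.122), np.int64(57)), (np.float64(0.124), np.int64(113)), (np.float64(0.126), np.int64(1347)), (np.float64(0.128), np.int64(4554)), (np.float64(0.13), np.int64(3117)), (np.float64(0.132), np.int64(524)), (np.float64(0.134), np.int64(34)), (np.float64(0.136), np.int64(0)), (np.float64(0.138), np.int64(0)), (np.float64(0.14), np.int64(0))]
```

```bash
cat > go.py <<'E'
import sys
from h import *
from scipy.spatial.transform import Rotation as Ro
def Rt(tilt=0,yaw=-4.5):
    c,s=np.cos(np.radians(yaw)),np.sin(np.radians(yaw))
    R=np.array([[-c,-s,0],[-s,c,0],[0,0,-1.]])
    return R@Ro.from_rotvec([0,tilt,0]).as_matrix()
def plan(pts,R):
    s=bot.get_state(); R0=np.array(s["ee_rot"]); p=np.array(s["tcp_pos"])
    print("turn",Ro.from_matrix(R0.T@R).as_rotvec().round(3),"force",np.round(s["force"],1))
    for q in pts:
        print(q,"shift cm",((np.array(q)-p)@R*100).round(2)); p=np.array(q)
if __name__=="__main__":
    plan([(.492,.128,.20),(.492,.128,.14),(.492,.128,.121)],Rt(-.45))
E
python3 go.py
```

```text
turn [-0.035 -0.45  -0.143] force [ 0.9 -0.8  1. ]
(0.492, 0.128, 0.2) shift cm [-34.13 -45.16  18.88]
(0.492, 0.128, 0.14) shift cm [2.61 0.   5.4 ]
(0.492, 0.128, 0.121) shift cm [0.83 0.   1.71]
```

Request:
{"op": "play_rows", "data": {"linear": [[0, 0, 0], [0, 0, 0], [0, 0, 0], [-2.844, -3.763, 1.573], [-2.844, -3.763, 1.573], [-2.844, -3.763, 1.573], [-2.844, -3.763, 1.573], [-2.844, -3.763, 1.573], [-2.844, -3.763, 1.573], [-2.844, -3.763, 1.573], [-2.844, -3.763, 1.573], [-2.844, -3.763, 1.573], [-2.844, -3.763, 1.573], [-2.844, -3.763, 1.573], [-2.844, -3.763, 1.573], [0, 0, 0], [0, 0, 0], [0, 0, 0]], "dr": [[-0.012, -0.15, -0.048], [-0.012, -0.15, -0.048], [-0.012, -0.15, -0.048], [0, 0, 0], [0, 0, 0], [0, 0, 0], [0, 0, 0], [0, 0, 0], [0, 0, 0], [0, 0, 0], [0, 0, 0], [0, 0, 0], [0, 0, 0], [0, 0, 0], [0, 0, 0], [0, 0, 0], [0, 0, 0], [0, 0, 0]], "gripper": [-1, -1, -1, -1, -1, -1, -1, -1, -1, -1, -1, -1, -1, -1, -1, -1, -1, -1]}}

```text
t: 2.35
tcp_pos: [0.4919, 0.1301, 0.1999]
ee_rot: [[-0.898, 0.076, 0.434], [0.069, 0.997, -0.03], [-0.435, 0.003, -0.9]]
force: [0.5, 0.6, -0.6]
grip_width: 0.0004
gripper_force: 0.0
```

```bash
python3 -c "
from go import *
s=bot.get_state();print(s['t'],s['tcp_pos'],s['grip_width'],s['joints'])
plan([(.492,.128,.14),(.492,.128,.120)],Rt(-.45))"
```

```text
2.35 [0.49185285 0.13012745 0.19987064] 0.0003749830959716401 [ 10.03276929 -22.34351527 126.3557098   -7.7897781   51.10799381
 -72.02972683]
turn [0.004 0.001 0.001] force [ 0.5  0.6 -0.6]
(0.492, 0.128, 0.14) shift cm [ 2.58 -0.21  5.4 ]
(0.492, 0.128, 0.12) shift cm [0.87 0.   1.8 ]
```

Request:
{"op": "play_rows", "data": {"linear": [[0.68, -0.06, 1.8], [0.68, -0.06, 1.8], [0.67, -0.07, 1.8], [0.13, 0, 0.27], [0.13, 0, 0.27], [0.13, 0, 0.27], [0.13, 0, 0.27], [0.13, 0, 0.27], [0.13, 0, 0.27], [0, 0, 0], [0, 0, 0]], "dr": [[0, 0, 0], [0, 0, 0], [0, 0, 0], [0, 0, 0], [0, 0, 0], [0, 0, 0], [0, 0, 0], [0, 0, 0], [0, 0, 0], [0, 0, 0], [0, 0, 0]], "gripper": [-1, -1, -1, -1, -1, -1, -1, -1, -1, -1, -1]}}

```text
t: 3.72
tcp_pos: [0.4983, 0.1271, 0.1254]
ee_rot: [[-0.897, 0.077, 0.436], [0.071, 0.997, -0.031], [-0.437, 0.004, -0.899]]
force: [-1.1, 3.6, 4.4]
grip_width: 0.0004
gripper_force: 2.0
```

Request:
{"op": "play_rows", "data": {"linear": [[0.06, 0, 0.12], [0, 0, 0], [0, 0, -2], [0, 0, -5], [0, 0, -5], [0, 0, -5], [0, 0, -5], [0, 0, 0], [0, 0, 0], [0, 0, 0], [0, 0, 0], [0, 0, 0]], "dr": [[0, 0, 0], [0, 0, 0], [0, 0, 0], [0, 0, 0], [0, 0, 0], [0, 0, 0], [0, 0, 0], [0, 0, 0], [0, 0, 0], [0, 0, 0], [0, 0, 0], [0, 0, 0]], "gripper": [-1, -1, -1, -1, -1, -1, -1, -1, -1, -1, -1, -1]}}

```text
t: 5.22
tcp_pos: [0.4019, 0.1335, 0.3204]
ee_rot: [[-0.898, 0.078, 0.433], [0.071, 0.997, -0.032], [-0.434, 0.002, -0.901]]
force: [-0.1, -0.8, 0.2]
grip_width: 0.0003
gripper_force: 0.0
```

Run:
```python
from go import *
a=read_camera("side");b=read_camera("top")
np.savez("c1.npz",a=a["img"],b=b["img"],pa=cloud(a),pb=cloud(b))
cv2.imwrite("pics/open.png",np.hstack([a["img"][80:330,100:450],b["img"][50:300,50:450]])[...,::-1])
s=bot.get_state();print(s['t'],s['tcp_pos'],s['joints'])
plan([(.513,-.247,.2),(.513,-.247,.1),(.513,-.247,.009)],Rt(0,-25.6))
c=np.array([.5603,.1225]);a=np.radians(-4.5);x=np.array([np.cos(a),np.sin(a)]);y=np.array([-x[1],x[0]])
d=np.load("c1.npz")
for p in("pa","pb"):
    P=d[p].reshape(-1,3);P=P[~np.isnan(P[:,0])];u=(P[:,:2]-c)@x;v=(P[:,:2]-c)@y
    m=(abs(u)<.1)&(abs(v)<.09)&(abs(P[:,2]-.075)<.005)
    print(p,m.sum(),np.median(P[m,2]),"u",np.percentile(u[m],[.5,2,98,99.5]),"v",np.percentile(v[m],[.5,2,98,99.5]))
    m=(abs(P[:,2]-.108)<.004)&(abs(u)<.1)&(abs(v)<.078); print("ledge",m.sum(),np.percentile(u[m],[1,5,95,99]))
```

```text
5.325 [0.40203075 0.1336379  0.32090092] [ 14.05311245 -40.87571349 124.67206023  -8.23139355  71.71920889
 -70.56831479]
turn [0.086 0.445 0.362] force [-0.1 -1.   0.4]
(0.513, -0.247, 0.2) shift cm [-26.45 -29.53  12.09]
(0.513, -0.247, 0.1) shift cm [ 0.  0. 10.]
(0.513, -0.247, 0.009) shift cm [0.  0.  9.1]
pa 1888 0.07543936821106709 u [-0.09286715 -0.07370514  0.08329915  0.09099156] v [-0.0899376  -0.08969484  0.08128899  0.08276494]
ledge 1447 [-0.09931858 -0.09646128 -0.03215513  0.08378775]
pb 4455 0.0742609477779054 u [-0.02753582 -0.02458121  0.08265622  0.08380393] v [-0.08892833 -0.07001022  0.07846742  0.08004729]
ledge 3247 [-0.09919987 -0.09642305 -0.03203153  0.0836976 ]
```

View pics/open.png

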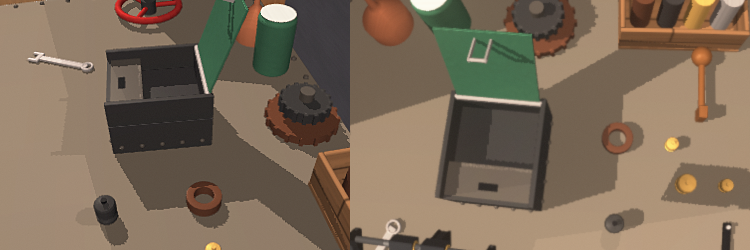

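Flap is open, resting beyond vertical with no robot contact; the slot floor at 75 mm and its centre match the expected sizes. Next, the brass cup.

Request:
{"op": "play_rows", "data": {"linear": [[0, 0, 0], [0, 0, 0], [0, 0, 0], [0, 0, 0], [-2.645, -2.953, 1.209], [-2.645, -2.953, 1.209], [-2.645, -2.953, 1.209], [-2.645, -2.953, 1.209], [-2.645, -2.953, 1.209], [-2.645, -2.953, 1.209], [-2.645, -2.953, 1.209], [-2.645, -2.953, 1.209], [-2.645, -2.953, 1.209], [-2.645, -2.953, 1.209], [0, 0, 4], [0, 0, 4], [0, 0, 0], [0, 0, 0]], "dr": [[0.0215, 0.111, 0.0905], [0.0215, 0.111, 0.0905], [0.0215, 0.111, 0.0905], [0.0215, 0.111, 0.0905], [0, 0, 0], [0, 0, 0], [0, 0, 0], [0, 0, 0], [0, 0, 0], [0, 0, 0], [0, 0, 0], [0, 0, 0], [0, 0, 0], [0, 0, 0], [0, 0, 0], [0, 0, 0], [0, 0, 0], [0, 0, 0]], "gripper": [0.4, 0.4, 0.4, 0.4, 0.4, 0.4, 0.4, 0.4, 0.4, 0.4, 0.4, 0.4, 0.4, 0.4, 0.4, 0.4, 0.4, 0.4]}}

```text
t: 7.58
tcp_pos: [0.5141, -0.2474, 0.1221]
ee_rot: [[-0.902, 0.432, 0.002], [0.432, 0.902, -0.001], [-0.003, -0.0, -1.0]]
force: [-0.1, -0.3, 0.6]
grip_width: 0.0608
gripper_force: 0.0
```

Run:
```python
from go import *
s=bot.get_state();c=read_camera("wrist");P=cloud(c,s)
print(s['t'],s['tcp_pos'],s['joints'],s['grip_width'])
cv2.imwrite("pics/wrist.png",c["img"][...,::-1])
Q=P[(np.abs(P[...,0]-.513)<.03)&(np.abs(P[...,1]+.247)<.03)&(P[...,2]>.03)&(P[...,2]<.06)]
print(len(Q),(Q.min(0)+Q.max(0))/2,np.ptp(Q,0))
k=Q[Q[:,2]>.0455];print("knob",k.mean(0),len(k))
plan([(.513,-.247,.009)],Rt(0,-25.6))
```

```text
7.575 [ 0.51407808 -0.24737288  0.122107  ] [-3.36274970e+01  1.04344197e+01  1.01257247e+02  2.08106612e-02
  6.81494318e+01 -9.80553805e+01] 0.060752231445091676
1602 [ 0.5137965  -0.24744682  0.04051418] [0.03683462 0.03708499 0.0204164 ]
knob [ 0.51372972 -0.24747608  0.04864476] 135
turn [-0.     0.005  0.   ] force [ 0.1 -0.6 -0.1]
(0.513, -0.247, 0.009) shift cm [ 1.800e-01 -1.000e-02  1.139e+01]
```

View pics/wrist.png

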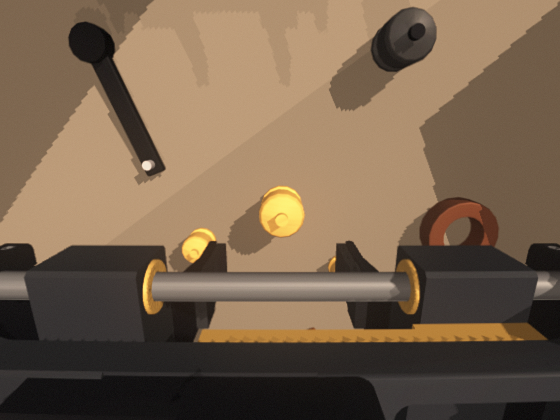

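The wrist view shows the big brass cup at (282,212), centred between the fingers, with the small cups at (198,244) and (332,265) clear of them. Descending to grasp.

Request:
{"op": "play_rows", "data": {"linear": [[0, 0, 3], [0, 0, 3], [0, 0, 2.5], [0, 0, 1.5], [0, 0, 1.3], [0, 0, 0], [0, 0, 0], [0, 0, 0], [0, 0, 0], [0, 0, 0], [0, 0, 0], [0, 0, 0]], "dr": [[0, 0, 0], [0, 0, 0], [0, 0, 0], [0, 0, 0], [0, 0, 0], [0, 0, 0], [0, 0, 0], [0, 0, 0], [0, 0, 0], [0, 0, 0], [0, 0, 0], [0, 0, 0]], "gripper": [0.4, 0.4, 0.4, 0.4, 0.4, 0.4, 0.4, -1, -1, -1, -1, -1], "grip_force": 20}}

```text
t: 9.12
tcp_pos: [0.5136, -0.2471, 0.008]
ee_rot: [[-0.902, 0.432, 0.002], [0.432, 0.902, -0.0], [-0.002, 0.0, -1.0]]
force: [-0.3, 0.2, 2.7]
grip_width: 0.0369
gripper_force: 20.0
```

Request:
{"op": "play_rows", "data": {"linear": [[0, 0, -1], [0, 0, -4], [0, 0, -5], [0, 0, -5], [0, 0, -5], [0, 0, 0], [0, 0, 0]], "dr": [[0, 0, 0], [0, 0, 0], [0, 0, 0], [0, 0, 0], [0, 0, 0], [0, 0, 0], [0, 0, 0]], "gripper": [-1, -1, -1, -1, -1, -1, -1]}}

```text
t: 10.0
tcp_pos: [0.5127, -0.2466, 0.2072]
ee_rot: [[-0.902, 0.432, 0.0], [0.432, 0.902, 0.0], [-0.0, 0.0, -1.0]]
force: [-0.8, 0.2, -1.9]
grip_width: 0.0369
gripper_force: 20.0
```

Run:
```python
from go import *
s=bot.get_state();print(s['t'],s['tcp_pos'],s['joints'],s['grip_width'])
plan([(.5887,.1212,.21),(.5887,.1212,.12),(.5887,.1212,.085)],Rt(0,-4.5))
```

```text
10.0 [ 0.51269773 -0.24658456  0.20716454] [-3.36384862e+01  5.62311554e+00  9.70073130e+01  1.98041012e-02
  7.73489566e+01 -9.80563815e+01] 0.03689371064946356
turn [ 0.     0.    -0.368] force [-0.8  0.2 -1.9]
(0.5887, 0.1212, 0.21) shift cm [-4.69 37.26 -0.28]
(0.5887, 0.1212, 0.12) shift cm [0. 0. 9.]
(0.5887, 0.1212, 0.085) shift cm [0.  0.  3.5]
```

Request:
{"op": "play_rows", "data": {"linear": [[0, 0, 0], [0, 0, 0], [0, 0, 0], [-0.469, 3.726, -0.03], [-0.469, 3.726, -0.03], [-0.469, 3.726, -0.03], [-0.469, 3.726, -0.03], [-0.469, 3.726, -0.03], [-0.469, 3.726, -0.03], [-0.469, 3.726, -0.03], [-0.469, 3.726, -0.03], [-0.469, 3.726, -0.03], [-0.469, 3.726, -0.03], [0, 0, 0], [0, 0, 0], [0, 0, 3], [0, 0, 3], [0, 0, 3], [0, 0, 0], [0, 0, 0]], "dr": [[0, 0, -0.123], [0, 0, -0.123], [0, 0, -0.122], [0, 0, 0], [0, 0, 0], [0, 0, 0], [0, 0, 0], [0, 0, 0], [0, 0, 0], [0, 0, 0], [0, 0, 0], [0, 0, 0], [0, 0, 0], [0, 0, 0], [0, 0, 0], [0, 0, 0], [0, 0, 0], [0, 0, 0], [0, 0, 0], [0, 0, 0]], "gripper": [-1, -1, -1, -1, -1, -1, -1, -1, -1, -1, -1, -1, -1, -1, -1, -1, -1, -1, -1, -1]}}

```text
t: 12.5
tcp_pos: [0.5898, 0.1201, 0.1215]
ee_rot: [[-0.997, 0.08, 0.002], [0.08, 0.997, -0.0], [-0.002, -0.0, -1.0]]
force: [0.2, 0.0, -1.7]
grip_width: 0.037
gripper_force: 20.0
```

Descend to TCP 0.084 (foot about on the floor), and watch the force.

Request:
{"op": "play_rows", "data": {"linear": [[0, 0, 1.2], [0, 0, 1.2], [0, 0, 0.6], [0, 0, 0.3], [0, 0, 0.3], [0, 0, 0.15], [0, 0, 0], [0, 0, 0]], "dr": [[0, 0, 0], [0, 0, 0], [0, 0, 0], [0, 0, 0], [0, 0, 0], [0, 0, 0], [0, 0, 0], [0, 0, 0]], "gripper": [-1, -1, -1, -1, -1, -1, -1, -1]}}

```text
t: 13.5
tcp_pos: [0.5895, 0.1208, 0.0834]
ee_rot: [[-0.997, 0.079, 0.002], [0.079, 0.997, -0.0], [-0.002, -0.0, -1.0]]
force: [-0.0, 0.1, -1.4]
grip_width: 0.0366
gripper_force: 20.0
```

Request:
{"op": "play_rows", "data": {"linear": [[0, 0, 0.06], [0, 0, 0.06], [0, 0, 0], [0, 0, 0]], "dr": [[0, 0, 0], [0, 0, 0], [0, 0, 0], [0, 0, 0]], "gripper": [-1, -1, -1, -1]}}

```text
t: 14.0
tcp_pos: [0.5897, 0.1208, 0.083]
ee_rot: [[-0.997, 0.078, 0.002], [0.078, 0.997, -0.0], [-0.002, -0.0, -1.0]]
force: [-3.5, -1.2, 5.0]
grip_width: 0.0367
gripper_force: 20.0
```

Contact with the floor (5 N). Release and go up.

Request:
{"op": "play_rows", "data": {"linear": [[0, 0, 0], [0, 0, 0], [0, 0, 0], [0, 0, 0], [0, 0, -1.5], [0, 0, -4], [0, 0, -5], [0, 0, -5], [3, 0, -3], [5, 0, 0], [5, 0, 0], [5, 0, 0], [0, 0, 0], [0, 0, 0], [0, 0, 0], [0, 0, 0]], "dr": [[0, 0, 0], [0, 0, 0], [0, 0, 0], [0, 0, 0], [0, 0, 0], [0, 0, 0], [0, 0, 0], [0, 0, 0], [0, 0, 0], [0, 0, 0], [0, 0, 0], [0, 0, 0], [0, 0, 0], [0, 0, 0], [0, 0, 0], [0, 0, 0]], "gripper": [0.4, 0.4, 0.4, 0.4, 0.4, 0.4, 0.4, 0.4, 0.4, 0.4, 0.4, 0.4, 0.4, 0.4, 0.4, 0.4]}}

```text
t: 16.0
tcp_pos: [0.4104, 0.1349, 0.2667]
ee_rot: [[-0.997, 0.079, 0.001], [0.079, 0.997, -0.0], [-0.001, -0.0, -1.0]]
force: [-0.2, 0.6, -0.9]
grip_width: 0.0609
gripper_force: 0.0
```

Run:
```python
from go import *
a=read_camera("side");b=read_camera("top")
cv2.imwrite("pics/end.png",np.hstack([a["img"][80:330,100:450],b["img"][50:300,50:450]])[...,::-1])
s=bot.get_state();print(s['t'],s['tcp_pos'],s['force'],s['grip_width'])
for c in(a,b):
    P=cloud(c);m=cv2.inRange(cv2.cvtColor(c["img"],cv2.COLOR_RGB2HSV),(18,120,60),(35,255,255))>0
    Q=P[m&(np.hypot(P[...,0]-.59,P[...,1]-.12)<.08)&(P[...,2]<.14)&(P[...,2]>.07)]
    if len(Q): print(len(Q),np.median(Q,0),Q.min(0),Q.max(0),Q[Q[:,2]>.12].mean(0))
```

```text
16.1 [0.41009196 0.13488678 0.26651633] [0.22978011 0.36733897 0.0492366 ] 0.0610103648768304
109 [0.58282152 0.1174216  0.1169289 ] [0.5705098  0.10242716 0.07493025] [0.60332926 0.18324594 0.12534965] [0.58856415 0.12103865 0.12432454]
259 [0.58526493 0.12137917 0.11575073] [0.56934755 0.1055341  0.07911943] [0.6041515  0.13814506 0.12548342] [0.58843172 0.12015168 0.1231991 ]
```

View pics/end.png

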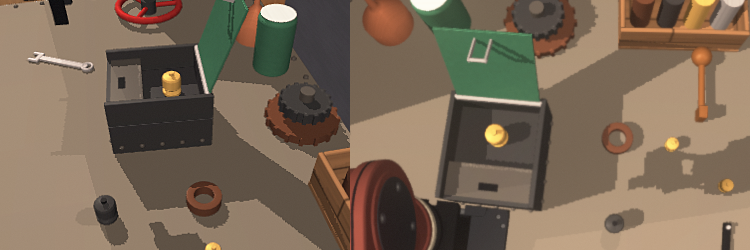

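The brass cup stands upright in the slot (crop pixels (172,83) and (496,135)), its knob top at 125 mm, which is floor plus 49 mm. The flap is open and the robot is clear.

```bash
python3 -c "
from bench import bot
print(bot.sign_off())"
```

```text
the job is handed in; nothing more can be done
None
```

The flap was pressed open and stays open, the large brass oiler cup stands upright and released on the slot floor, and the job was handed in at about 16 s of the 51 s allowed.

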